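# Tip the labelled finds case out of a packed row and stand it in the issue tray

### The job

One of the five grey storage cases packed in the rack has a raised metal label frame on its top. Tip that case forward out of the row by its top until it leans on the rail at the front, then lift it out and stand it upright on the paper slip in the free bay of the wooden tray, lined up lengthwise with the bay. Do not drop it, and leave the other cases, the jar, the brush and the brush pot as they are.

Things in the scene. Friction and masses are not known exactly. Their poses are not given: they have to be found in the camera images.
- case_framed: the wanted case: rigid closed grey case standing upright, 92 mm deep (x) x 40 wide (y) x 165 high (z), 0.3 to 0.55 kg, evenly filled; the only one with a raised metal label frame (empty rectangle, 72 x 36 mm, 3 mm proud) on top and another on its back. Origin at the centre of its underside; x to the back of the rack, away from the robot. Its place in the row varies
- case_a: plain grey storage case, same size and shape as the framed case (92 x 40 x 165 mm, about 0.4 kg) but without the metal frame; origin at the centre of its underside, z up, x along its 92 mm depth
- case_b: plain grey storage case, same size and shape as the framed case (92 x 40 x 165 mm, about 0.4 kg) but without the metal frame (a flat paper label is stuck on its top); origin at the centre of its underside, z up, x along its 92 mm depth
- case_c: plain grey storage case, same size and shape as the framed case (92 x 40 x 165 mm, about 0.4 kg) but without the metal frame (a flat paper label is stuck on its top); origin at the centre of its underside, z up, x along its 92 mm depth
- case_d: plain grey storage case, same size and shape as the framed case (92 x 40 x 165 mm, about 0.4 kg) but without the metal frame; origin at the centre of its underside, z up, x along its 92 mm depth
- rack: fixed wooden rack; five cases stand side by side in it along y, 42 mm pitch, 2 mm gaps, tops level 177 mm above the table, fronts at x = -46 mm, backs at x = 46 mm. Origin on the table under the middle of the row, x to the back (away from the robot). Floor top at z = 12 mm; back stop only to z = 37 mm (x 51 to 59 mm); end walls to z = 102 mm, outer faces y = +-116 mm
- rack_lip (a point): middle of the top inner edge of the rack's front lip, 8 mm above the rack floor, 3 mm ahead of the cases' fronts: keeps the foot of a case from sliding out when it is pulled forward by its top. A case tips about its lower front edge here and passes its balance point at about 29 degrees
- rack_rail (a point): middle of a fixed round steel rail, 12 mm diameter, along the rack's y in front of the row (axis 56 mm ahead of the cases' fronts, 75.5 mm above the table), on arms from the end walls. A case tipped past its balance point leans on it by itself at about 40 degrees, its top well clear in front of its neighbours
- tray: fixed low wooden tray, 132 mm (x) x 168 mm (y), outer walls and the divider 16 mm high and 6 mm thick, floor top at z = 6 mm. The divider makes two bays side by side along y, each 120 mm (x) x 75 mm (y), centred at y = +-40.5 mm. Origin on the table under its centre, x away from the robot
- slip: white paper slip, 100 x 55 mm, lying flat on the floor of the free bay of the tray, at the middle of that bay (either bay). Origin at its centre on the bay floor, x along the 120 mm length of the bay
- jar: closed terracotta jar, 62 mm across, 90 mm high, standing in the middle of the other bay; leave alone. Origin at the centre of its underside
- brush_pot: white pot, 66 mm across and 85 mm high, with brushes standing in it up to 180 mm, beyond the row; leave alone. Origin at the centre of its underside
- brush: a brush 160 mm long lying flat on the table beyond the rack and the tray; leave alone. Origin at its underside near the middle, x along it

How it is judged (in metres and radians):
On the way, in this order (a step that is already met when the one before it is completed fails the run):
1. the framed case is tipped forward by its top, its foot still in the rack, leaning at least 32 degrees (0.56 rad) (angle between case_framed's own z axis and vertical above 0.56 rad and x of case_framed in the frame of rack between -0.06 and 0.06 m and z of case_framed in the frame of rack below 0.07 m), for 0.2 s.
2. the framed case is lifted out: the middle of its underside at least 100 mm above the rack's base (z of case_framed in the frame of rack above 0.1 m), for 0.1 s.
At the end, for the whole second after the job is handed in: The framed case stands upright (0.06 rad), released and still, on the floor of the free bay, within 25 mm of the slip's centre along x and y and 0.35 rad of the bay's length; the other cases, jar and pot are upright (0.1 rad) and they and the brush within 30 mm of their starts (x of case_framed in the frame of slip between -0.025 and 0.025 m and y of case_framed in the frame of slip between -0.025 and 0.025 m and z of case_framed in the frame of slip between -0.005 and 0.005 m and angle between case_framed's own z axis and vertical below 0.06 rad and angle between the x axis of case_framed and the x axis of slip, either way round below 0.35 rad and linear speed of case_framed below 0.02 m/s and angular speed of case_framed below 0.1 rad/s and angle between each of case_a, case_b, case_c, case_d, jar, brush_pot's own z axis and vertical below 0.1 rad and distance of each of case_a, case_b, case_c, case_d, jar, brush_pot, brush from where it was at the start of the episode below 0.03 m); the robot touches nothing.
It fails at once if another case is tipped or dragged out of its place in the row (more than 0.3 rad or 40 mm) (angle between any of case_a, case_b, case_c, case_d's own z axis and vertical above 0.3 rad or distance of any of case_a, case_b, case_c, case_d from where it was at the start of the episode above 0.04 m).
It fails at once if the jar, the brush pot or the brush is shifted by more than 30 mm, or the jar or pot is tipped over (distance of any of jar, brush_pot, brush from where it was at the start of the episode above 0.03 m or angle between any of jar, brush_pot's own z axis and vertical above 0.4 rad).
It fails at once if the framed case is dropped (falls faster than 0.5 m/s out of the fingers) (contact force between the fingers and case_framed below 0.1 N and linear speed of case_framed above 0.5 m/s).
It also fails if it takes over 64 s, if anything falls off the work surface, if the arm or the gripper's body presses on something with over 40 N, if the wrist force passes 120 N, or if a joint passes its speed limit or range.

### The arm

A 6-joint arm with a two-finger parallel gripper is mounted at the origin on the work surface. World frame = base frame: x ahead of the robot, y to its left, z up, the work surface at z = 0. Lengths are in m, angles in degrees, forces in N, time in s.
With the tool pointing down it reaches from about 0.4 to 0.825 m from the base axis. Payload 7 kg.
Tool frame: the origin (TCP) lies at the very end of the fingers, on their centre line; the grasp point (between the pads) lies r.pinch_z behind it (r.pinch_z is the distance from the TCP to the grasp point, in m); z points along the fingers, y is the direction in which the jaws open and shut (so a half turn about z gives the same grasp; the last joint's range is limited). The gripper opens to 88 mm and grips with 3 to 60 N. Pads are 19 mm wide; open, the fingers measure 130 mm over their backs; the gripper's body (78 mm by 193 mm) begins 47 mm behind the grasp point.
Start: joints at [82.855, 20.546, 0.682, 0, -70.136, -16.507], TCP at [0.271, 0.618, 0.227] pointing down, gripper open.
Joint ranges: [-176.03, 176.03], [-82.01, 121.73], [-58.28, 71.71], [-173.87, 95.51], [-174.79, -0.11], [-173.66, 173.66]. Speed limits (degrees/s): [136.94, 136.94, 172.46, 180, 180, 180].

### API

Orientations are given as [roll, pitch, yaw] about the fixed x, y, z axes, in that order (R = Rz(yaw) Ry(pitch) Rx(roll)).
In Python, from plant import r gives the robot as it stands. The module is installed in compiled form; this text tells all that it offers.
- The arm moves only by the tool servo_tool, never from a script. Its argument "steps" is a list of rows, each a list of 5 numbers: the finger opening in cm, from 0 to 8.76, then the shift along the tool's x, y, z in cm, then the turn about the tool's z in degrees. In form: [[fingers, x, y, z, spin], ...]. A call has 1 to 8 rows; each row shifts and turns the commanded pose from where the row before left it, along the tool's axes as they then stand; what a row does not reach is not made up. A row lasts 1/8 s, in which the tool goes at most 62.5 mm and 10.7 degrees, less where a joint would pass 70% of its speed; a pose out of reach is approached as far as the arm can. A call with a gripper value outside its range is refused whole. The fingers move at their own pace and stop on an object; "squeeze" is the grip in N (left out, the last holds). Time passes only in rows, so rows that do not move let the fingers close. It gives the time, the measured TCP pose, the force and the opening at its end, in the units of the state.
- r.get_state(): the state, without advancing time (a new reading comes with each control period).
- r.capture(name): name is "scene" or "side" or "wrist"; returns the picture (384x512x3 uint8, red, green, blue); there is no depth.
- r.calibration(name): a dict with "K" (3x3 intrinsics, pixels), "rvec" (rotation vector, rad) and "tvec" (3), from world to camera coordinates, as OpenCV has them; the wrist camera has in their place "tool_from_camera" (4x4, takes a point from camera to tool coordinates, whose origin is the TCP and whose axes are the flange's). Camera axes: x right, y down, z forward; pixel columns grow to the right and rows downward; lengths in m; the calibration is good to about 2 mm. A picture is of the moment at which its call begins: read the wrist's pose just before it. calibration takes no time and is no camera call.
- r.close_job(): hands the job in, once; it reports no verdict.
The state is a dict: "time_s": time; "joints": joint angles; "qd": joint speeds; "joint_torque": joint torques, N m; "tcp_pos": TCP position; "eef_rot": TCP orientation; "contact_force": force on the tool from outside, world axes, zero at the start; "moment": the same for the moment, N m; "gripper_width": finger opening in m.
Only numpy, scipy, OpenCV 4.12 (cv2) and the standard library are available. Lean on these libraries where they do the work, as an engineer would, in place of code of your own. Each camera call takes 0.05 s, during which the arm holds its last target.

## Working session

There is one attempt and no reset: what is moved stays moved. The work goes in short steps, Python scripts to look and compute and a tool call to move; the robot and the scene stay as the last step left them, time stands still between calls to the robot, and variables do not carry over. Pictures are saved under pics/ and viewed, and the job is handed in when it is done.

Besides the shell and the picture viewer there is one more tool, called after "Call:" as a command line: name --pt "numbers of a row" for each row, then --argument value for the rest. servo_tool: Moves the arm, as the interface text tells. Its arguments: {"type":"object","properties":{"steps":{"type":"array","items":{"type":"array","items":{"type":"number"}}},"squeeze":{"type":"number"}},"required":["steps"]}

```bash
mkdir -p pics
python3 - <<'E'
from plant import r
import cv2
s=r.get_state(); print(s); print(r.pinch_z)
for n in ["scene","side","wrist"]:
    im=r.capture(n); cv2.imwrite(f"pics/{n}0.png",im[:,:,::-1])
    print(n,r.calibration(n))
E
```

```text
{'time_s': 0.0, 'joints': array([ 8.28571901e+01,  2.05917804e+01,  6.33577480e-01, -2.23877776e-02,
       -7.01338283e+01, -1.65078392e+01]), 'qd': array([-0.03133821,  0.03764238, -0.0267127 ,  0.10202764, -0.03187403,
        0.06767453]), 'joint_torque': array([ 4.37069320e-04, -5.82709622e+01,  2.93066704e+01,  6.99735850e+00,
        7.29675448e-03, -1.51614631e-04]), 'tcp_pos': array([0.2705876 , 0.61786078, 0.22561015]), 'eef_rot': array([ 1.79905781e+02, -5.97492874e-03, -2.36582690e+01]), 'contact_force': array([ 0.83202655, -0.0217363 ,  0.33580581]), 'moment': array([-0.02432199, -0.00392896,  0.03370423]), 'gripper_width': 0.08803000347218468}
0.0188
scene {'K': array([[389.14620628,   0.        , 255.2141501 ],
       [  0.        , 389.14620628, 194.44636477],
       [  0.        ,   0.        ,   1.        ]]), 'rvec': array([ 2.32945549,  1.08229011, -0.32461026]), 'tvec': array([-0.38363043, -0.33145829,  1.20125215])}
side {'K': array([[410.55826214,   0.        , 249.78532286],
       [  0.        , 410.55826214, 189.27039547],
       [  0.        ,   0.        ,   1.        ]]), 'rvec': array([ 2.33741207,  0.7393234 , -0.26601541]), 'tvec': array([-0.48260753, -0.23124386,  1.2467441 ])}
wrist {'K': array([[319.69567769,   0.        , 256.19754388],
       [  0.        , 319.69567769, 185.10291192],
       [  0.        ,   0.        ,   1.        ]]), 'tool_from_camera': array([[ 1.06309687e-03, -9.54644226e-01, -2.97746993e-01,
         8.06020401e-02],
       [ 9.99998682e-01,  6.49484737e-04,  1.48807084e-03,
         5.55151756e-04],
       [-1.22719610e-03, -2.97748183e-01,  9.54643658e-01,
        -1.58324510e-01],
       [ 0.00000000e+00,  0.00000000e+00,  0.00000000e+00,
         1.00000000e+00]])}
```

View pics/scene0.png

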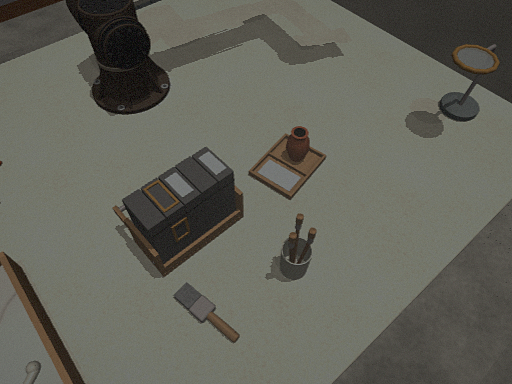

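View pics/side0.png

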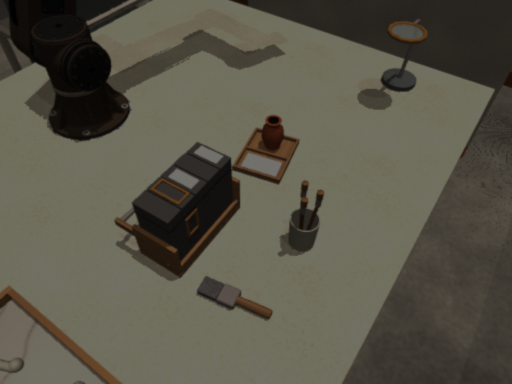

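View pics/wrist0.png

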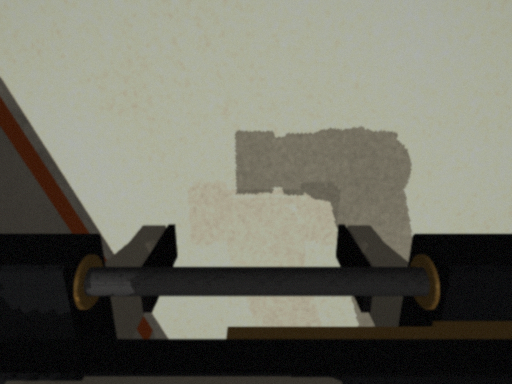

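The framed case is second from the left end in the scene view: its top frame is at about (161,194) and its back frame at about (180,229). The slip is at about (279,176) in the scene view. I'll enlarge these to read corners.

Run:
```python
import cv2
for n,(x,y,w,h) in {"scene":(105,120,240,160),"side":(110,110,200,170)}.items():
    im=cv2.imread(f"pics/{n}0.png"); 
    c=im[y:y+h,x:x+w]; k=3.3 if n=="scene" else 3.5
    c=cv2.resize(c,None,fx=k,fy=k,interpolation=cv2.INTER_CUBIC); c=cv2.convertScaleAbs(c,alpha=1.6)
    for i in range(0,w,20):
        cv2.putText(c,str(x+i),(int(i*k),8),0,.3,(0,0,255)); cv2.line(c,(int(i*k),10),(int(i*k),14),(0,0,255))
    for i in range(0,h,20):
        cv2.putText(c,str(y+i),(0,int(i*k)+3),0,.3,(0,0,255))
    cv2.imwrite(f"pics/{n}0z.png",c); print(c.shape)
```

```text
(528, 792, 3)
(595, 700, 3)
```

View pics/scene0z.png

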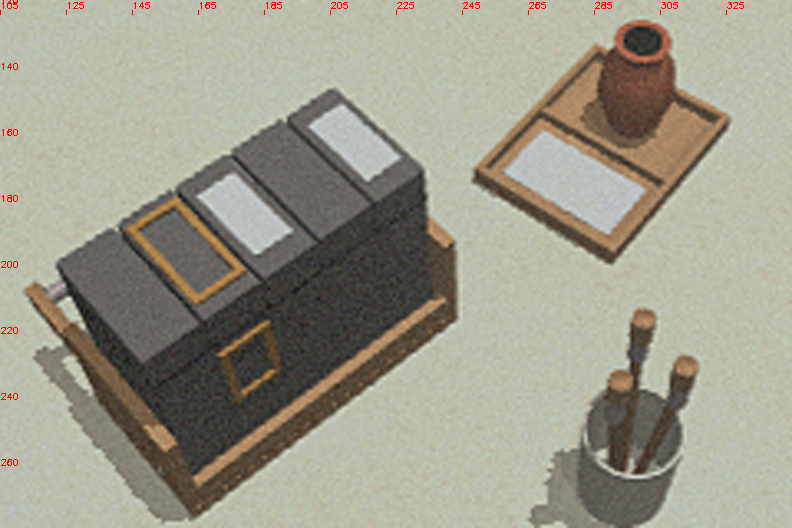

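View pics/side0z.png

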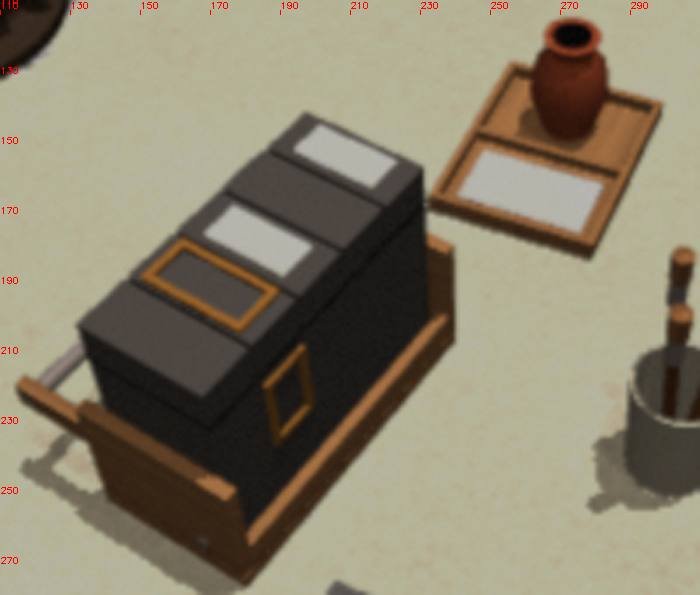

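```bash
cat > h.py <<'E'
import numpy as np, cv2
from scipy.optimize import least_squares
from scipy.spatial.transform import Rotation as R
import pickle
def load():
    from plant import r
    return {n:r.calibration(n) for n in("scene","side","wrist")}
def proj(c,P):
    return cv2.projectPoints(np.asarray(P,float),c["rvec"],c["tvec"],c["K"],None)[0][:,0]
def place(p,P):
    P=np.asarray(P,float); c,s=np.cos(p[2]),np.sin(p[2])
    return np.c_[p[0]+c*P[:,0]-s*P[:,1],p[1]+s*P[:,0]+c*P[:,1],P[:,2]]
def rack2world(p,P): return place(p,P)
E
python3 - <<'E'
from h import *
C=load()
Z={"scene":(105,120,3.3),"side":(110,110,3.5)}
def px(n,L):
    x,y,k=Z[n]; return np.array(L,float)/k+[x,y]
T=[(46,-104,177),(-46,-104,177),(-46,104,177),(46,104,177),(-36,-60,180),(-36,-24,180),(36,-24,180),(36,-60,180),(59,-116,0),(59,116,0)]
T=np.array(T)/1e3
U={"scene":px("scene",[(142,363),(60,262),(335,88),(423,175),(122,229),(178,198),(245,270),(200,304),(197,517),(457,320)]),
"side":px("side",[(205,397),(80,325),(307,113),(424,170),(140,275),(182,239),(279,291),(240,330),(247,585),(453,343)])}
TR=np.array([(-66,-84,16),(-66,84,16),(66,84,16),(66,-84,16),(-50,-68,6),(-50,-13,6),(50,-13,6),(50,-68,6)])/1e3
V={"scene":px("scene",[(475,172),(598,45),(729,120),(612,250),(500,172),(545,122),(650,183),(610,235)]),
"side":px("side",[(430,200),(512,63),(662,103),(590,248),(457,195),(485,150),(604,183),(582,235)])}
for nm,P,O in(("rack",T,U),("tray",TR,V)):
    for cams in (["scene"],["side"],["scene","side"]):
        best=None
        for y0 in np.arange(0,6.3,.7):
            f=lambda p:np.concatenate([(proj(C[n],place(p,P))-O[n]).ravel() for n in cams])
            s=least_squares(f,[.5,.2,y0],loss="soft_l1")
            if best is None or s.cost<best.cost: best=s
        print(nm,cams,best.x[:2],np.degrees(best.x[2]),best.cost)
    print(np.abs(best.fun).reshape(2,-1,2).round(1).tolist())
E
```

```text
rack ['scene'] [ 0.53136235 -0.14794399] 361.8243173211144 5.8909710312066155
rack ['side'] [ 0.52905045 -0.15031771] 1.9439342033793672 4.204381570000778
rack ['scene', 'side'] [ 0.5300971  -0.14918723] 1.8073661304370523 13.820820587229463
[[[1.1, 0.4], [2.7, 0.1], [0.9, 1.0], [0.3, 2.1], [0.4, 0.2], [1.1, 0.6], [0.1, 0.0], [2.1, 0.4], [1.4, 0.8], [0.1, 0.1]], [[0.2, 0.1], [0.8, 0.6], [0.4, 1.1], [1.1, 1.2], [1.0, 0.5], [1.1, 0.4], [1.2, 0.3], [0.6, 0.5], [0.7, 1.0], [1.8, 0.5]]]
tray ['scene'] [0.54041442 0.15778818] 12.366287732055039 6.222934834666877
tray ['side'] [0.53918877 0.15357507] 12.741080568017011 2.1696224710565573
tray ['scene', 'side'] [0.53963991 0.15572106] 12.560270104281493 11.369310178654299
[[[1.0, 1.3], [1.1, 0.8], [0.2, 1.2], [0.0, 0.8], [0.1, 0.1], [1.1, 2.3], [1.5, 2.1], [1.4, 0.3]], [[0.2, 1.4], [0.4, 1.0], [1.2, 0.4], [1.6, 0.7], [0.5, 0.3], [0.4, 0.1], [0.6, 0.5], [0.1, 0.4]]]
```

Call:
servo_tool --pt "0 0 0 -0.8 10.5" --pt "0 0 0 -0.8 10.5" --pt "0 0 0 -0.8 10.5" --pt "0 0 0 -0.8 10.5" --pt "0 0 0 -0.8 10.5" --pt "0 0 0 0 10.5" --pt "0 0 0 0 1.5" --pt "0 0 0 0 0" --squeeze 20

```text
time_s: 1.15
tcp_pos: [0.2708, 0.6181, 0.2662]
eef_rot: [180.0, -0.0, -88.0]
contact_force: [-0.4, -0.4, 0.7]
gripper_width: 0.0131
```

Call:
servo_tool --pt "0 3 -1.2 0 0" --pt "0 5 -2 0 0" --pt "0 5 -2 0 0" --pt "0 5 -2 0 0" --pt "0 5 -2 0 0" --pt "0 5 -2 0 0" --pt "0 5 -2 0 0" --pt "0 5 -2 0 0"

```text
time_s: 2.15
tcp_pos: [0.4354, 0.2417, 0.2668]
eef_rot: [-180.0, 0.0, -87.9]
contact_force: [0.7, 0.2, 0.3]
gripper_width: 0.0003
```

Call:
servo_tool --pt "0 5 -2 0 0" --pt "0 5 -2 0 0" --pt "0 5 -2 0 0" --pt "0 5 -2 0 0" --pt "0 5 -2 0 0" --pt "0 5 -2 0 0" --pt "0 3 -1 0 0" --pt "0 2 -0.5 0 0"

```text
time_s: 3.15
tcp_pos: [0.5814, -0.1036, 0.2661]
eef_rot: [180.0, -0.0, -88.1]
contact_force: [0.4, 0.2, -0.4]
gripper_width: 0.0008
```

Run:
```python
from plant import r
import cv2
s=r.get_state(); print(s["tcp_pos"],s["eef_rot"],s["joints"])
im=r.capture("wrist"); cv2.imwrite("pics/w1.png",cv2.convertScaleAbs(cv2.resize(im[:,:,::-1],(768,576)),alpha=1.5))
```

```text
[ 0.58136967 -0.10360338  0.26609758] [ 1.79956559e+02 -3.08417130e-03 -8.80963703e+01] [ 8.84722612e+00  1.13411576e+01 -6.82094715e+00 -2.30438471e-03
 -7.18813905e+01 -6.94288013e+00]
```

View pics/w1.png

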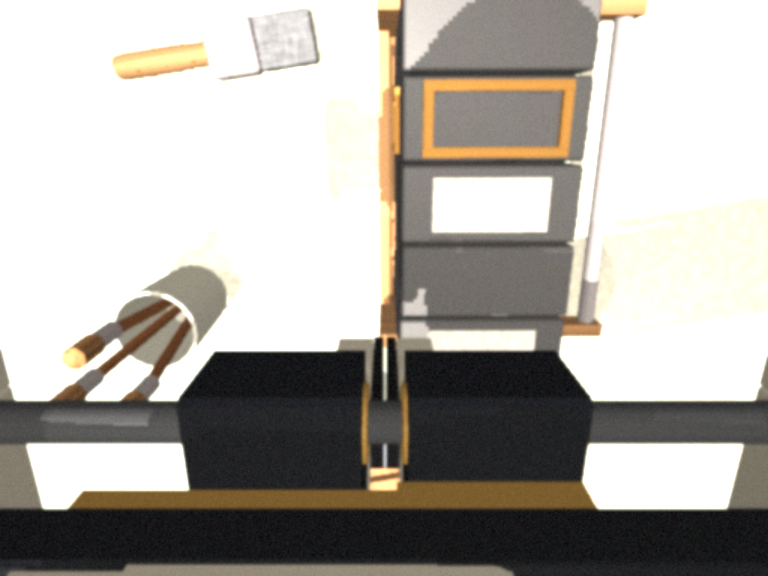

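Wrist view: the frame's outer corners are at about (424,80), (577,78), (572,158) and (423,157). The pot is well off to the left, at about (155,335).

```bash
cat >> h.py <<'E'
def wray(C,tcp,rot,uv,z):
    T=C["wrist"]["tool_from_camera"]; Rt=R.from_euler("xyz",rot,degrees=True).as_matrix()
    o=Rt@T[:3,3]+tcp; out=[]
    for u,v in uv:
        d=Rt@T[:3,:3]@np.linalg.solve(C["wrist"]["K"],[u,v,1]); out.append(o+d*(z-o[2])/d[2])
    return np.array(out)
E
python3 - <<'E'
from h import *
C=load()
tcp=np.array([.58137,-.1036,.2661]); rot=[179.957,-.003,-88.096]
W=wray(C,tcp,rot,np.array([(424,80),(577,78),(572,158),(423,157)])/1.5,.18)
print(W.round(4),W.mean(0).round(4))
W2=wray(C,tcp,rot,np.array([(402,164),(578,163),(400,242),(575,240),(401,318),(563,319),(402,74),(592,71)])/1.5,.177); print(W2.round(4))
p=[.5301,-.1492,np.radians(1.807)]
print(place(p,[[0,-.042,.18],[-.036,-.06,.18],[.036,-.06,.18],[.036,-.024,.18],[-.036,-.024,.18]]).round(4))
E
```

```text
[[ 0.5653 -0.2075  0.18  ]
 [ 0.4931 -0.2108  0.18  ]
 [ 0.4899 -0.1742  0.18  ]
 [ 0.5638 -0.1721  0.18  ]] [ 0.528  -0.1912  0.18  ]
[[ 0.5739 -0.1682  0.177 ]
 [ 0.4854 -0.1717  0.177 ]
 [ 0.5731 -0.128   0.177 ]
 [ 0.4809 -0.1322  0.177 ]
 [ 0.5707 -0.0849  0.177 ]
 [ 0.4807 -0.0874  0.177 ]
 [ 0.5758 -0.2101  0.177 ]
 [ 0.4853 -0.2145  0.177 ]]
[[ 0.5314 -0.1912  0.18  ]
 [ 0.496  -0.2103  0.18  ]
 [ 0.568  -0.208   0.18  ]
 [ 0.5668 -0.1721  0.18  ]
 [ 0.4949 -0.1743  0.18  ]]
```

Call:
servo_tool --pt "0 2.5 -1.5 0 0" --pt "0 3 -1.6 0 0" --pt "0 3 0 0 0" --pt "0 0 0 3 0" --pt "0 0 0 3 0" --pt "0 0 0 3 0" --pt "0 0 0 1 0" --pt "0 0 0 0 0"

```text
time_s: 4.2
tcp_pos: [0.6149, -0.1857, 0.1666]
eef_rot: [180.0, -0.0, -88.1]
contact_force: [0.3, -0.3, 0.3]
gripper_width: 0.0006
```

Run:
```python
from plant import r
import cv2
im=r.capture("scene")[90:290,60:320,::-1]; cv2.imwrite("pics/s1.png",cv2.convertScaleAbs(cv2.resize(im,None,fx=3,fy=3,interpolation=2),alpha=1.6))
```

```text
(no output)
```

View pics/s1.png

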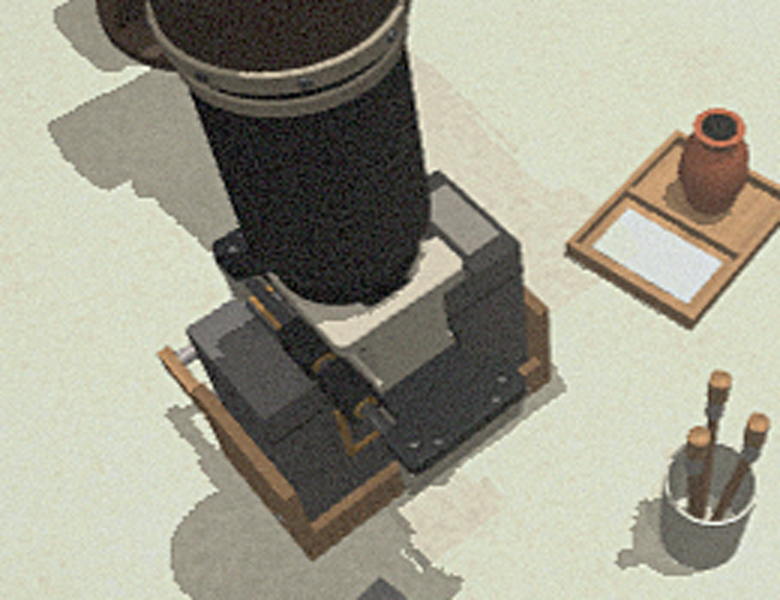

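The closed fingers hang behind the framed case, above its back frame, with the gripper body clear of everything. Now I'll pull forward.

Call:
servo_tool --pt "0 0.2 0.6 0 0" --pt "0 0 0.6 0 0" --pt "0 0 0.4 0 0" --pt "0 0 0.4 0 0" --pt "0 0 0.4 0 0" --pt "0 0 0.4 0 0" --pt "0 0 0.4 0 0" --pt "0 0 0.4 0 0"

```text
time_s: 5.25
tcp_pos: [0.579, -0.1892, 0.1667]
eef_rot: [-180.0, -0.0, -88.1]
contact_force: [2.3, -0.2, 0.7]
gripper_width: 0.0004
```

Call:
servo_tool --pt "0 0 0.5 -0.2 0" --pt "0 0 0.5 -0.2 0" --pt "0 0 0.5 -0.2 0" --pt "0 0 0.5 -0.2 0" --pt "0 0 0.5 -0.2 0" --pt "0 0 0.5 -0.2 0" --pt "0 0 0.5 -0.2 0" --pt "0 0 0.5 -0.2 0"

```text
time_s: 6.25
tcp_pos: [0.5386, -0.1905, 0.1826]
eef_rot: [180.0, 0.0, -88.2]
contact_force: [0.9, 0.4, 0.0]
gripper_width: 0.0003
```

Run:
```python
from plant import r
import cv2
im=r.capture("side")[90:290,60:320,::-1]; cv2.imwrite("pics/s2.png",cv2.convertScaleAbs(cv2.resize(im,None,fx=3,fy=3,interpolation=2),alpha=1.6))
```

```text
(no output)
```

View pics/s2.png

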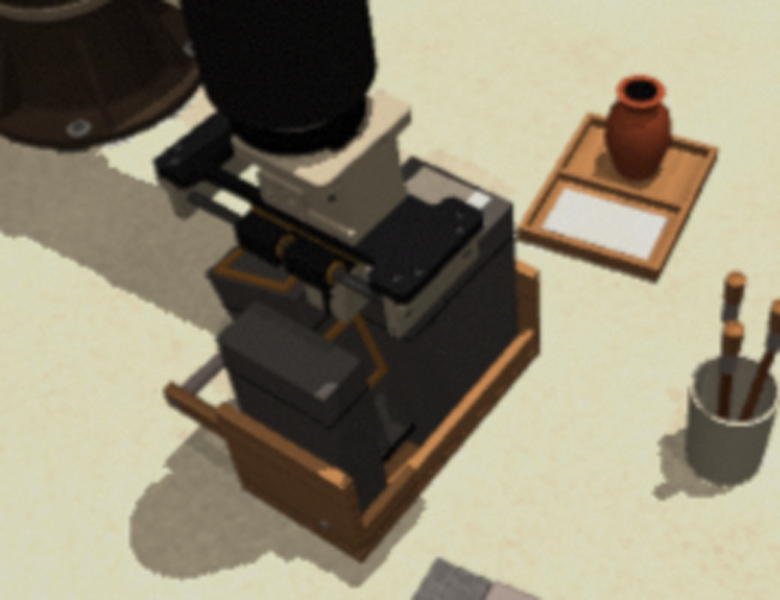

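It's tipped roughly 20° and the neighbours are still upright, so I'll carry on.

Call:
servo_tool --pt "0 0 0.5 -0.2 0" --pt "0 0 0.5 -0.1 0" --pt "0 0 0.5 0 0" --pt "0 0 0.5 0 0" --pt "0 0 0.5 0 0" --pt "0 0 0.5 0 0" --pt "0 0 0.5 0 0" --pt "0 0 0.5 0 0"

```text
time_s: 7.3
tcp_pos: [0.4986, -0.1918, 0.1855]
eef_rot: [180.0, 0.0, -88.2]
contact_force: [-0.6, -0.4, 0.5]
gripper_width: 0.0005
```

Call:
servo_tool --pt "0 0 0.5 0 0" --pt "0 0 0.3 0 0" --pt "0 0 0 0 0" --pt "0 0 0 0 0"

```text
time_s: 7.8
tcp_pos: [0.4912, -0.1921, 0.1856]
eef_rot: [-180.0, -0.0, -88.1]
contact_force: [1.4, -0.1, -0.3]
gripper_width: 0.0004
```

Run:
```python
from plant import r
import cv2
im=r.capture("side")[90:290,60:320,::-1]; cv2.imwrite("pics/s3.png",cv2.convertScaleAbs(cv2.resize(im,None,fx=3,fy=3,interpolation=2),alpha=1.6))
```

```text
(no output)
```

View pics/s3.png

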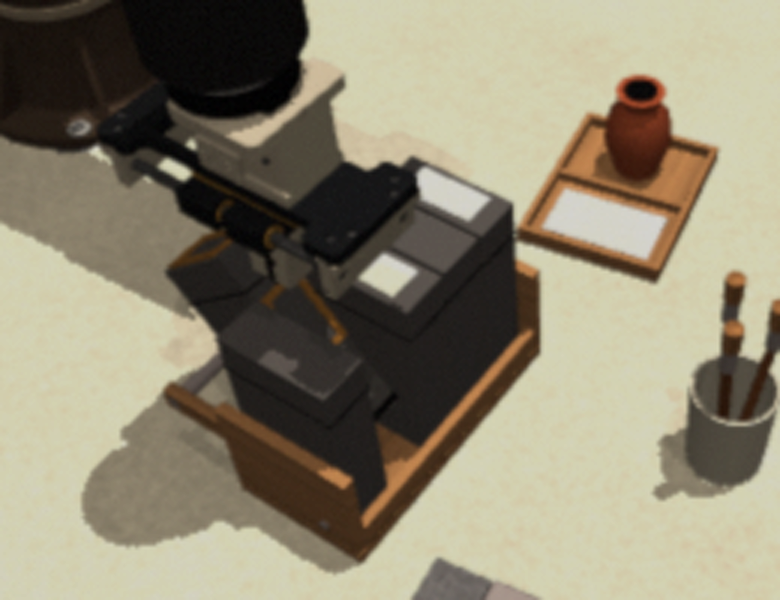

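Call:
servo_tool --pt "0 0 -0.6 -1 0" --pt "0 0 0 -3 0" --pt "0 0 0 -4 0" --pt "4 0 0 -1.5 -10" --pt "8.7 0 0 0 -10" --pt "8.7 0 0 0 -10" --pt "8.7 0 0 0 -10" --pt "8.7 0 0 0 -10"

```text
time_s: 8.85
tcp_pos: [0.4976, -0.1919, 0.2813]
eef_rot: [-180.0, -0.0, -37.8]
contact_force: [-0.4, -0.1, 0.9]
gripper_width: 0.0449
```

Call:
servo_tool --pt "8.7 0 0 0 -10" --pt "8.7 0 0 0 -10" --pt "8.7 0 0 0 -10" --pt "8.7 0 0 0 -10" --pt "8.7 0 0 0 0"

```text
time_s: 9.48
tcp_pos: [0.4975, -0.1919, 0.2812]
eef_rot: [180.0, -0.0, 1.8]
contact_force: [0.4, 0.7, -0.1]
gripper_width: 0.0866
```

Run:
```python
from plant import r
import cv2
s=r.get_state(); print(s["tcp_pos"],s["eef_rot"],s["joints"])
im=r.capture("wrist"); cv2.imwrite("pics/w2.png",cv2.convertScaleAbs(cv2.resize(im[:,:,::-1],(768,576)),alpha=1.5))
im=r.capture("side")[90:290,60:320,::-1]; cv2.imwrite("pics/s4.png",cv2.convertScaleAbs(cv2.resize(im,None,fx=3,fy=3,interpolation=2),alpha=1.6))
```

```text
[ 0.49750923 -0.19189952  0.28116522] [ 1.79987386e+02 -3.16755007e-02  1.78684737e+00] [-2.63343484e-03  5.23924107e+00 -1.21716399e+01  1.21788328e-02
 -7.25570654e+01  9.17858299e+01]
```

View pics/w2.png

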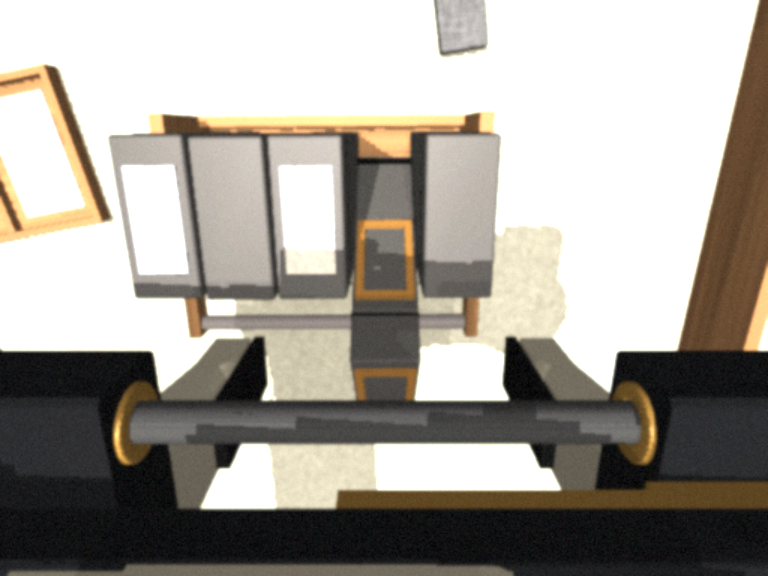

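View pics/s4.png

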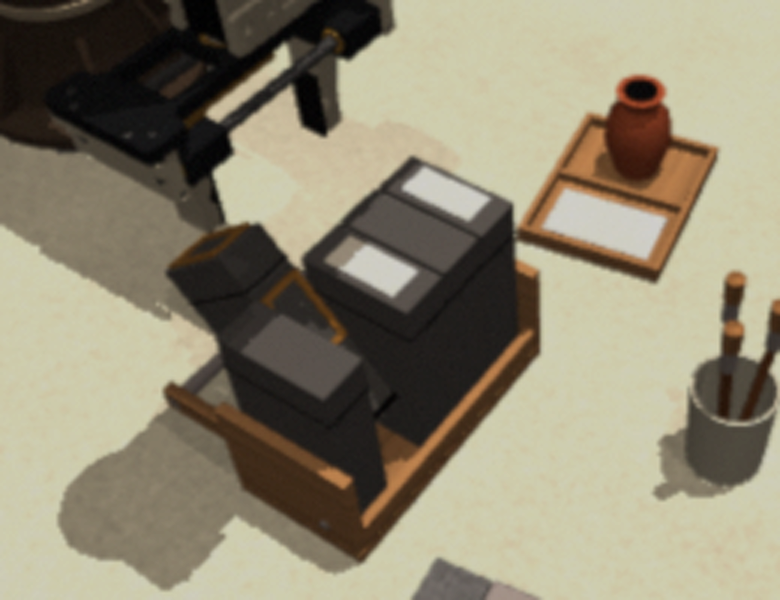

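Run:
```python
from h import *
C=load()
p=[.529,-.1492,np.radians(1.8)]
T=C["wrist"]["tool_from_camera"]; Rt=R.from_euler("xyz",[179.987,-.03,1.787],degrees=True).as_matrix(); tcp=np.array([.49751,-.1919,.28117])
def wproj(P): 
    q=((np.asarray(P)-tcp)@Rt-T[:3,3])@T[:3,:3]; return (q[:,:2]/q[:,2:])*319.7+[256.2,185.1]
for th in (36,38,40,42,44):
    a=np.radians(th); pts=[]
    for x,y,z in [(92,-22,165),(92,-62,165),(0,-22,165),(0,-62,165)]:
        pts.append([(-49+x*np.cos(a)-z*np.sin(a))/1e3,y/1e3,(12+x*np.sin(a)+z*np.cos(a))/1e3])
    W=place(p,pts)
    print(th,W[:2].mean(0).round(4),(wproj(W)*1.5).round(0).tolist(),((proj(C["side"],W)-[60,90])*3).round(0).tolist(),)
```

```text
36 [ 0.4588 -0.1934  0.1996] [[347.0, 354.0], [420.0, 354.0], [355.0, 415.0], [412.0, 415.0]] [[265.0, 220.0], [224.0, 256.0], [202.0, 231.0], [163.0, 265.0]]
38 [ 0.4523 -0.1936  0.1987] [[348.0, 364.0], [419.0, 364.0], [355.0, 418.0], [411.0, 418.0]] [[258.0, 217.0], [217.0, 253.0], [199.0, 232.0], [159.0, 266.0]]
40 [ 0.4458 -0.1938  0.1975] [[348.0, 373.0], [419.0, 373.0], [356.0, 421.0], [411.0, 421.0]] [[252.0, 215.0], [210.0, 251.0], [196.0, 233.0], [156.0, 267.0]]
42 [ 0.4393 -0.194   0.1962] [[348.0, 382.0], [419.0, 382.0], [356.0, 423.0], [411.0, 423.0]] [[245.0, 212.0], [203.0, 248.0], [192.0, 234.0], [153.0, 268.0]]
44 [ 0.4329 -0.1942  0.1946] [[349.0, 391.0], [418.0, 391.0], [357.0, 425.0], [410.0, 425.0]] [[238.0, 210.0], [197.0, 246.0], [190.0, 236.0], [150.0, 269.0]]
```

Both views fit a lean of about 38–39°, with the back-top edge at (x 0.45, z 0.199). Next I move over the case and descend to the grasp.

Call:
servo_tool --pt "8.76 -3.5 0 0 0" --pt "8.76 -4.25 0 0 0" --pt "8.76 0 0 2 0" --pt "8.76 0 0 3.5 0" --pt "8.76 0 0 3.5 0" --pt "8.76 0 0 2.5 0" --pt "8.76 0 0 1.5 0" --pt "8.76 0 0 0 0"

```text
time_s: 10.58
tcp_pos: [0.419, -0.1943, 0.1498]
eef_rot: [-180.0, 0.1, 1.7]
contact_force: [0.2, -0.2, 0.8]
gripper_width: 0.0876
```

Run:
```python
from plant import r
import cv2
s=r.get_state(); print(s["tcp_pos"],s["eef_rot"],s["contact_force"])
im=r.capture("wrist"); cv2.imwrite("pics/w3.png",cv2.convertScaleAbs(cv2.resize(im[:,:,::-1],(768,576)),alpha=1.5))
im=r.capture("side")[90:290,60:320,::-1]; cv2.imwrite("pics/s5.png",cv2.convertScaleAbs(cv2.resize(im,None,fx=3,fy=3,interpolation=2),alpha=1.6))
```

```text
[ 0.41900358 -0.19432698  0.14983756] [-1.79992450e+02  1.26755683e-01  1.69794841e+00] [ 0.15910189 -0.20470044  0.75201699]
```

View pics/w3.png

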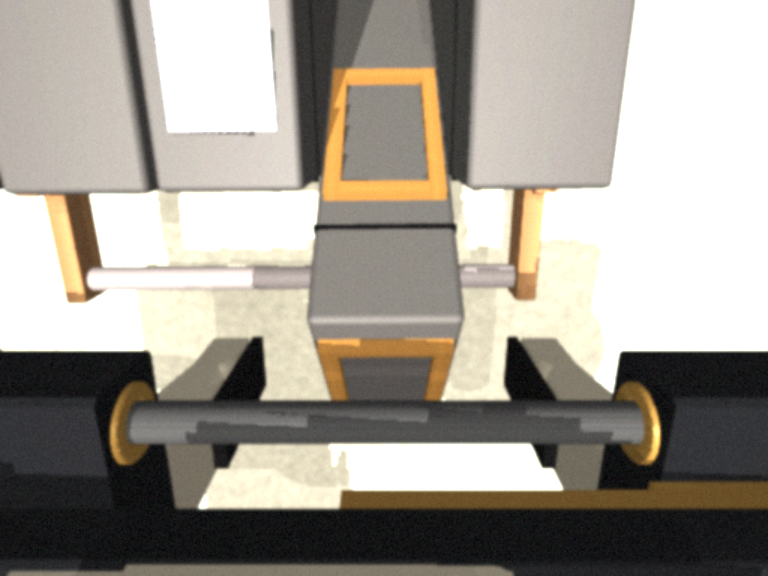

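View pics/s5.png

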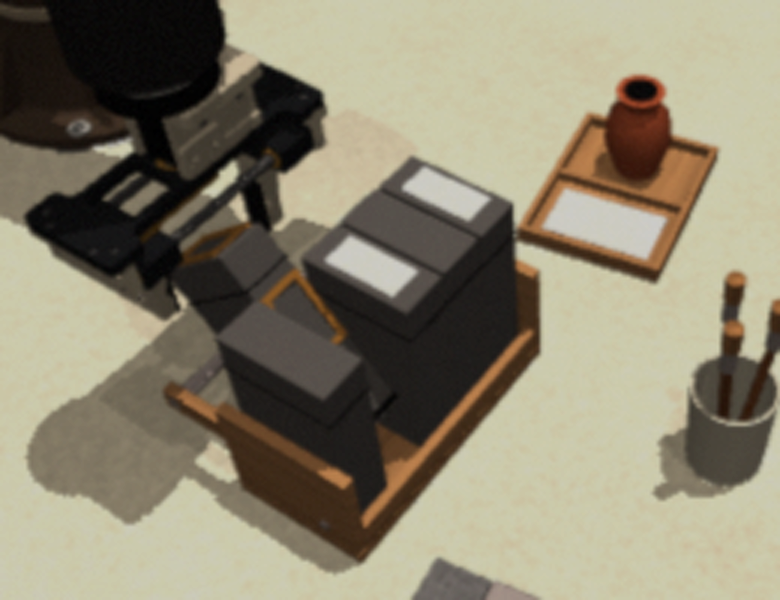

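Call:
servo_tool --pt "8.76 0 0 0.6 0" --pt "8.76 0 0 0.5 0" --pt "3 0 0 0 0" --pt "3 0 0 0 0" --pt "3 0 0 0 0" --pt "3 0 0 0 0" --pt "3 0 0 0 0" --pt "3 0 0 0 0" --squeeze 30

```text
time_s: 11.68
tcp_pos: [0.4196, -0.1943, 0.1396]
eef_rot: [-180.0, -0.0, 1.9]
contact_force: [-0.0, 0.2, 0.8]
gripper_width: 0.0397
```

Gripped at 39.7 mm. A small lift first, to check that it holds.

Call:
servo_tool --pt "3 0 0 -0.3 0" --pt "3 0 0 -0.6 0" --pt "3 0 0 -1 0" --pt "3 0 0 -1 0" --pt "3 0 0 -1 0" --pt "3 0 0 -1 0" --pt "3 0 0 0 0"

```text
time_s: 12.55
tcp_pos: [0.4201, -0.1944, 0.1895]
eef_rot: [180.0, -0.1, 1.9]
contact_force: [0.4, 0.5, -4.7]
gripper_width: 0.0399
```

Run:
```python
from plant import r
import cv2
s=r.get_state(); print(s["tcp_pos"],s["eef_rot"],s["contact_force"],s["gripper_width"],s["moment"])
im=r.capture("side")[60:260,40:300,::-1]; cv2.imwrite("pics/s6.png",cv2.convertScaleAbs(cv2.resize(im,None,fx=3,fy=3,interpolation=2),alpha=1.6))
```

```text
[ 0.42014172 -0.19441253  0.18954727] [ 1.79988542e+02 -1.05950166e-01  1.85159995e+00] [ 0.3567849   0.54839753 -4.6714108 ] 0.03990286048740418 [0.03642136 0.19748569 0.01937806]
```

View pics/s6.png

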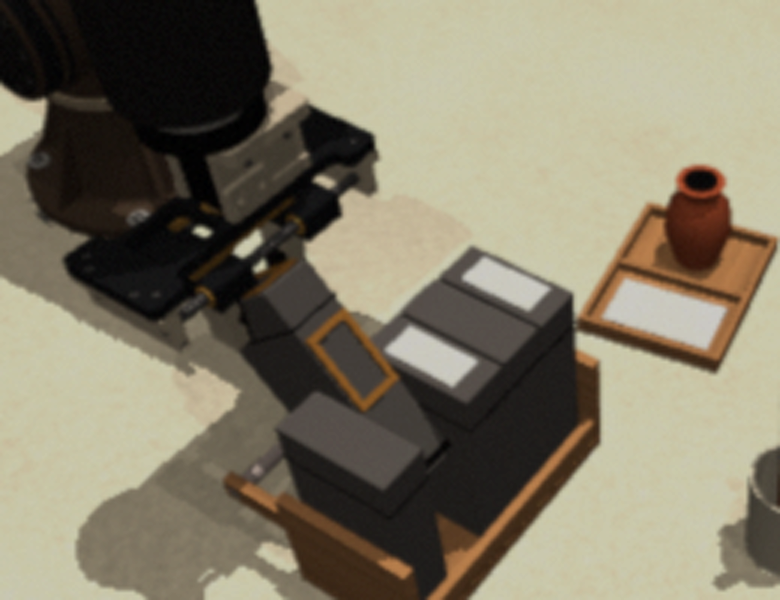

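The case is held, still leaning about 40°, and its weight reads about 5 N. I'll lift it clear.

Call:
servo_tool --pt "3 0 0 -1 0" --pt "3 0 0 -2 0" --pt "3 0 0 -2.5 0" --pt "3 0 0 -2.5 0" --pt "3 0 0 -2.5 0" --pt "3 0 0 -2.5 0" --pt "3 0 0 -1.5 0" --pt "3 0 0 0 0"

```text
time_s: 13.6
tcp_pos: [0.42, -0.1944, 0.3343]
eef_rot: [180.0, -0.1, 1.8]
contact_force: [0.3, 0.6, -5.7]
gripper_width: 0.0397
```

Run:
```python
from plant import r
import cv2
s=r.get_state(); print(s["tcp_pos"],s["eef_rot"],s["contact_force"],s["gripper_width"],s["moment"])
im=r.capture("side")[20:260,40:320,::-1]; cv2.imwrite("pics/s7.png",cv2.convertScaleAbs(cv2.resize(im,None,fx=2.5,fy=2.5,interpolation=2),alpha=1.6))
```

```text
[ 0.41996457 -0.19437263  0.33430128] [ 1.79995276e+02 -9.47917140e-02  1.84576819e+00] [ 0.25431818  0.64301164 -5.67491321] 0.03965778389108462 [-0.0079637   0.26364249 -0.06149781]
```

View pics/s7.png

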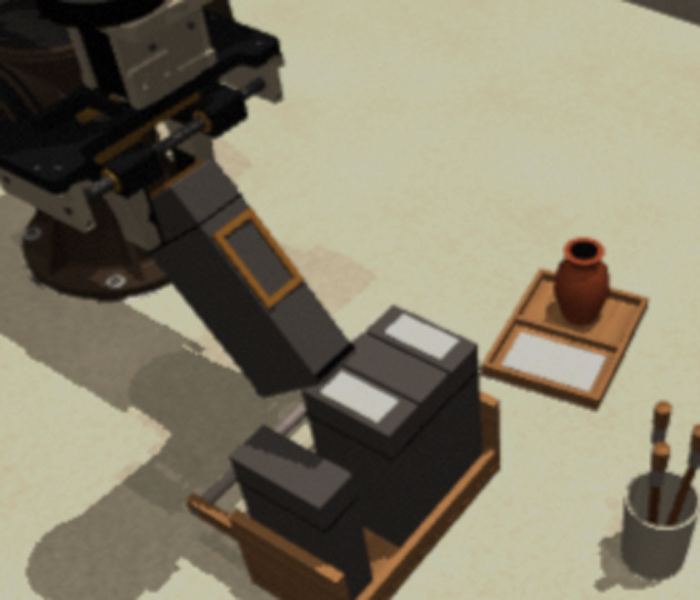

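Run:
```python
from h import *
C=load()
from scipy.optimize import fsolve
for n,uv in (("scene",(295,270)),("side",(303,240))):
    print(n,fsolve(lambda p:proj(C[n],[[p[0],p[1],.0]])[0]-uv,[.7,0]))
# tips of brushes z~.18
for n,uv in (("scene",(300,217)),("scene",(293,237)),("scene",(312,232)),("side",(305,184)),("side",(320,194)),("side",(304,201))):
    print(n,fsolve(lambda p:proj(C[n],[[p[0],p[1],.175]])[0]-uv,[.7,0]))
```

```text
scene [ 0.76520438 -0.03103146]
side [ 0.75829111 -0.02648571]
scene [ 0.73850634 -0.01535978]
scene [ 0.76103714 -0.05498207]
scene [ 0.77601326 -0.02094402]
side [ 0.737086   -0.01804505]
side [ 0.77467626 -0.0238193 ]
side [ 0.75770093 -0.05767054]
```

Call:
servo_tool --pt "3 0.7 -1.5 0 0" --pt "3 1.4 -3 0 0" --pt "3 2 -4.5 0 0" --pt "3 2.3 -5 0 0" --pt "3 2.3 -5 0 0" --pt "3 2.3 -5 0 0" --pt "3 1.8 -4 0 0" --pt "3 1.2 -2.6 0 0"

```text
time_s: 14.65
tcp_pos: [0.5497, 0.1187, 0.332]
eef_rot: [180.0, 0.1, 1.9]
contact_force: [0.2, 0.2, -4.8]
gripper_width: 0.0397
```

Call:
servo_tool --pt "3 0 0 0 -3" --pt "3 0 0 0 -4" --pt "3 0 0 0 -3.7" --pt "3 0 0 0 0"

```text
time_s: 15.15
tcp_pos: [0.5494, 0.1162, 0.3329]
eef_rot: [180.0, 0.1, 12.5]
contact_force: [-0.0, -0.9, -2.9]
gripper_width: 0.0396
```

Run:
```python
from plant import r
import cv2
s=r.get_state(); print(s["tcp_pos"],s["eef_rot"],s["contact_force"],s["gripper_width"],s["moment"])
im=r.capture("side")[20:260,60:340,::-1]; cv2.imwrite("pics/s8.png",cv2.convertScaleAbs(cv2.resize(im,None,fx=2.5,fy=2.5,interpolation=2),alpha=1.6))
im=r.capture("wrist"); cv2.imwrite("pics/w8.png",cv2.convertScaleAbs(cv2.resize(im[:,:,::-1],(768,576)),alpha=1.))
```

```text
[0.54939778 0.11617331 0.33291511] [1.79987051e+02 6.51704897e-02 1.25186323e+01] [-0.02909822 -0.94330109 -2.89936423] 0.03955541058319013 [-0.13518321  0.15107974  0.02059793]
```

View pics/s8.png

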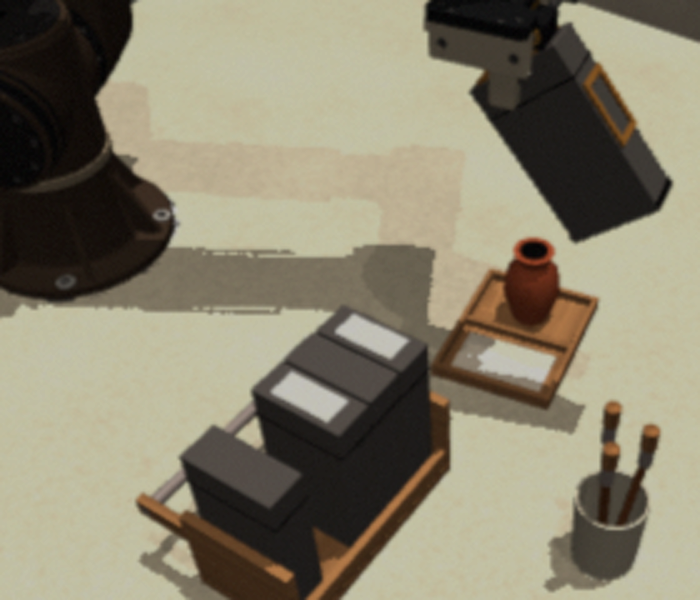

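View pics/w8.png

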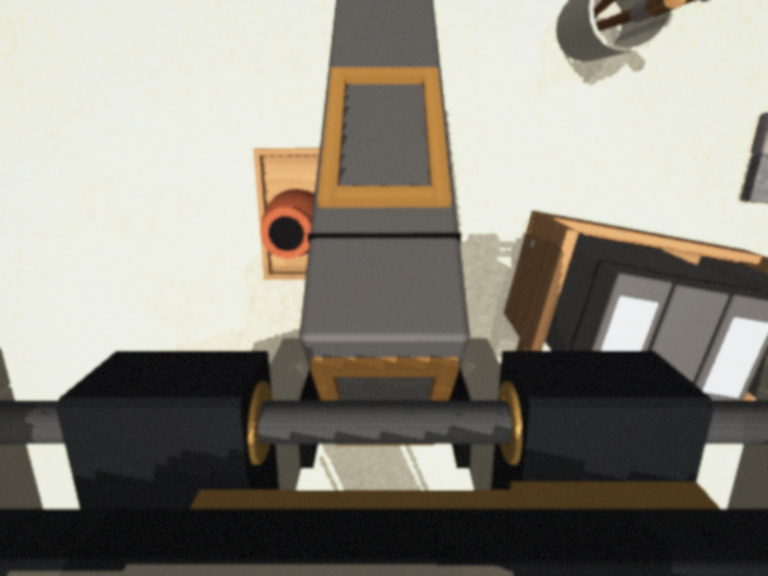

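Call:
servo_tool --pt "3 0 0 1 0" --pt "3 0 0 2 0" --pt "3 0 0 3 0" --pt "3 0 0 3 0" --pt "3 0 0 3 0" --pt "3 0 0 2.5 0" --pt "3 0 0 1.2 0" --pt "3 0 0 0 0"

```text
time_s: 16.25
tcp_pos: [0.5493, 0.1158, 0.1758]
eef_rot: [180.0, 0.1, 12.5]
contact_force: [0.9, 0.5, -3.3]
gripper_width: 0.0397
```

Call:
servo_tool --pt "3 0 0 0 0" --pt "3 0 0 0 0" --pt "3 0 0 0 0" --squeeze 20

```text
time_s: 16.62
tcp_pos: [0.5499, 0.1162, 0.1772]
eef_rot: [-180.0, -0.1, 12.5]
contact_force: [-0.2, -0.1, -3.1]
gripper_width: 0.0397
```

Run:
```python
from plant import r
import cv2
s=r.get_state(); print(s["tcp_pos"],s["eef_rot"],s["contact_force"],s["gripper_width"],s["moment"])
im=r.capture("side")[20:260,100:380,::-1]; cv2.imwrite("pics/s9.png",cv2.convertScaleAbs(cv2.resize(im,None,fx=2.5,fy=2.5,interpolation=2),alpha=1.6))
```

```text
[0.5499012  0.11615183 0.17722268] [-1.79979689e+02 -6.39497491e-02  1.25476113e+01] [-0.15365946 -0.06436687 -3.11327214] 0.03973167521067155 [-0.068509    0.2143813   0.05479044]
```

View pics/s9.png

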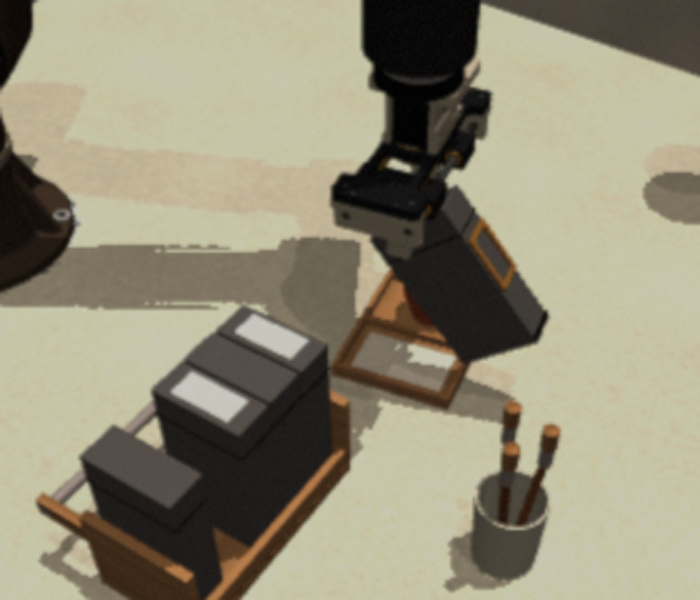

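Call:
servo_tool --pt "3 0 0 0 0" --pt "3 0 0 0 0" --pt "3 0 0 0 0" --squeeze 15

```text
time_s: 17.05
tcp_pos: [0.5496, 0.116, 0.1765]
eef_rot: [180.0, 0.0, 12.5]
contact_force: [-0.4, -0.8, -3.7]
gripper_width: 0.04
```

```bash
cat > look.py <<'E'
import sys
from plant import r
import cv2
s=r.get_state(); print(s["time_s"],s["tcp_pos"],s["contact_force"],s["gripper_width"],s["moment"])
im=r.capture("side")[20:260,100:380,::-1]; cv2.imwrite(f"pics/{sys.argv[1]}.png",cv2.convertScaleAbs(cv2.resize(im,None,fx=2.5,fy=2.5,interpolation=2),alpha=1.6))
E
python3 look.py s10
```

```text
17.05 [0.54964188 0.11598456 0.17654099] [-0.35315442 -0.82753    -3.74203228] 0.0399904763349899 [-0.07701138  0.1541582  -0.0428744 ]
```

View pics/s10.png

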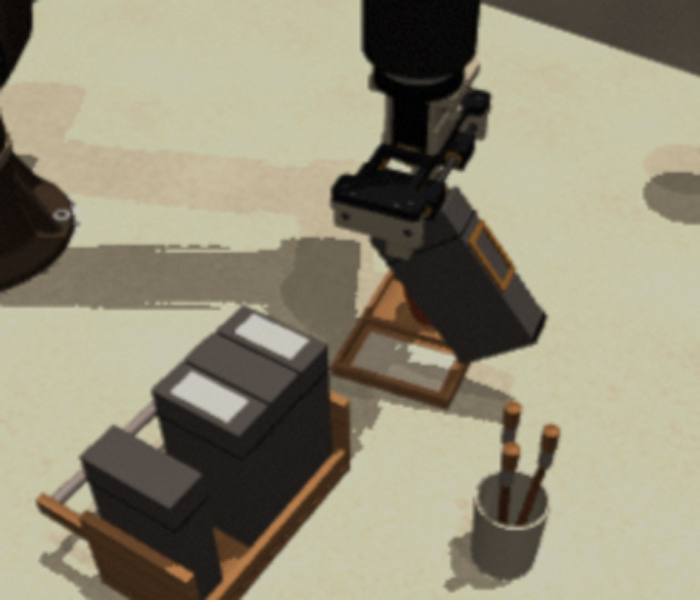

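The tilt hasn't changed at 15 N, so I'll ease the grip further.

Call:
servo_tool --pt "3 0 0 0 0" --pt "3 0 0 0 0" --pt "3 0 0 0 0" --squeeze 11

```text
time_s: 17.48
tcp_pos: [0.5495, 0.1159, 0.1765]
eef_rot: [180.0, 0.0, 12.5]
contact_force: [-1.2, 0.2, -4.3]
gripper_width: 0.0397
```

```bash
python3 look.py s11
```

```text
17.475 [0.54949123 0.11594967 0.17647612] [-1.24393702  0.21885048 -4.27928718] 0.03971204283974338 [-0.13327142  0.2979289  -0.00972474]
```

View pics/s11.png

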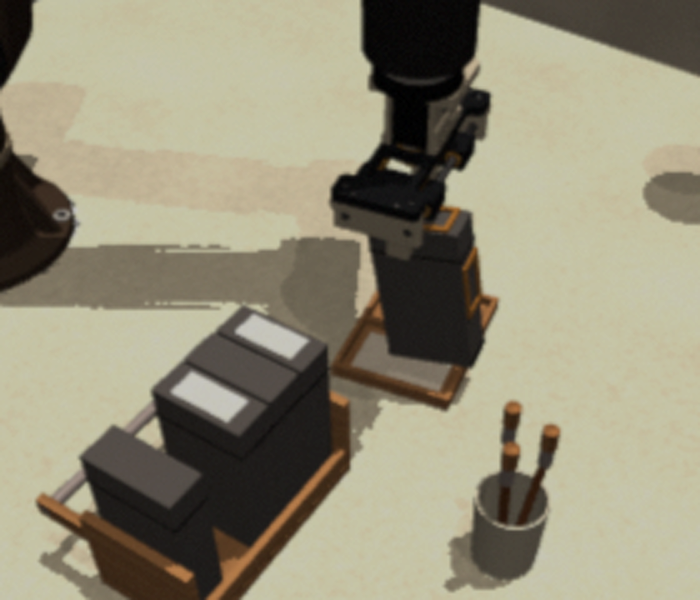

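It swung to nearly upright. I'll hold still to settle, firm up the grip, then check.

Call:
servo_tool --pt "3 0 0 0 0" --pt "3 0 0 0 0" --pt "3 0 0 0 0" --pt "3 0 0 0 0" --squeeze 14

```text
time_s: 18.02
tcp_pos: [0.5497, 0.116, 0.1766]
eef_rot: [180.0, -0.0, 12.6]
contact_force: [0.5, -0.5, -3.6]
gripper_width: 0.0399
```

Run:
```python
from plant import r
import cv2
s=r.get_state(); print(s["time_s"],s["tcp_pos"],s["eef_rot"],s["contact_force"],s["gripper_width"],s["moment"])
a=[]
for n,(x,y) in (("side",(210,80)),("scene",(220,70))):
    im=r.capture(n)[:,:,::-1]; cv2.imwrite(f"pics/{n}12.png",im)
    a.append(cv2.convertScaleAbs(cv2.resize(im[y:y+130,x:x+100],None,fx=4,fy=4,interpolation=2),alpha=1.6))
cv2.imwrite("pics/c12.png",cv2.hconcat(a))
im=r.capture("wrist"); cv2.imwrite("pics/w12.png",cv2.resize(im[:,:,::-1],(768,576)))
```

```text
18.025 [0.54966179 0.11601865 0.17658452] [ 1.79999271e+02 -3.63500756e-03  1.25516623e+01] [ 0.48499615 -0.54405329 -3.62270973] 0.03990137523054706 [-0.1055551   0.08930738  0.01387726]
```

View pics/c12.png

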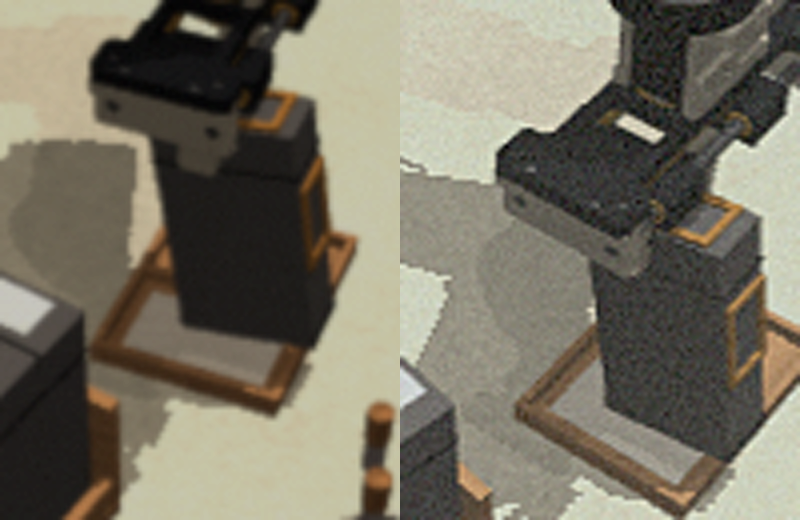

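View pics/w12.png

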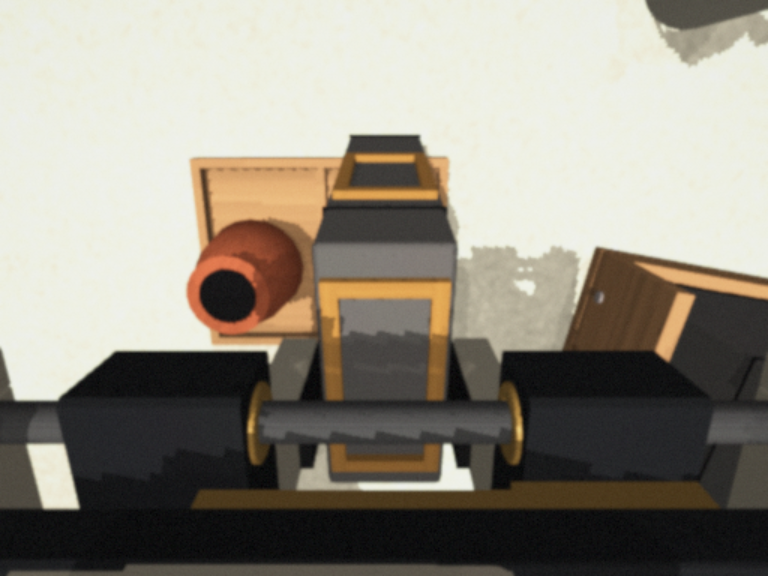

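```bash
cat > fit.py <<'E'
from h import *
def run(C,tcp,rot,yaw,wp,sp,scp):
    T=C["wrist"]["tool_from_camera"]; Rt=R.from_euler("xyz",rot,degrees=True).as_matrix()
    def wproj(P):
        q=((P-tcp)@Rt-T[:3,3])@T[:3,:3]; return (q[:,:2]/q[:,2:])*319.7+[256.2,185.1]
    def W(p,L):
        a=p[3]; L=np.array(L,float)/1e3
        q=np.c_[np.cos(a)*L[:,0]-np.sin(a)*L[:,2],L[:,1],np.sin(a)*L[:,0]+np.cos(a)*L[:,2]]
        w=place([p[0],p[1],yaw],q); w[:,2]+=p[2]; return w
    def f(p):
        o=[]
        if wp: o.append((wproj(W(p,[k for k,_ in wp]))-np.array([v for _,v in wp])/1.5).ravel())
        for n,s in(("side",sp),("scene",scp)):
            if s: o.append((proj(C[n],W(p,[k for k,_ in s]))-np.array([v for _,v in s])).ravel())
        return np.concatenate(o)
    s=least_squares(f,[tcp[0],tcp[1],.02,.05],loss="soft_l1")
    print("xyz",s.x[:3].round(4),"tilt fwd deg",np.degrees(s.x[3]).round(2),"res",s.fun.round(1))
E
python3 - <<'E'
from fit import *
C=load()
w=[((46,20,0),(350,136)),((46,-20,0),(420,136)),((46,20,165),(316,241)),((46,-20,165),(455,241)),((36,18,168),(320,280)),((36,-18,168),(452,280)),((-36,18,168),(330,473)),((-36,-18,168),(440,473))]
s=[((-46,-20,0),(210+183/4,80+325/4)),((46,-20,0),(210+312/4,80+345/4)),((46,20,165),(210+318/4,80+100/4))]
sc=[((-46,-20,0),(220+205/4,70+408/4)),((46,-20,0),(220+322/4,70+458/4)),((46,20,165),(220+360/4,70+210/4))]
a=(C,np.array([.5497,.1160,.1766]),[180,0,12.55],np.radians(12.55))
run(*a,w,s,sc); run(*a,w,[],[]); run(*a,[],s,sc)
E
```

```text
xyz [0.5795 0.1218 0.0401] tilt fwd deg 8.49 res [ 0.  -0.1 -0.4 -0.  -3.4  0.1  3.9  0.2 -0.6 -0.1  0.3 -0.1  1.1 -0.3
 -0.7 -0.3 -1.2 -0.2 -0.   1.  -0.5 -1.4 -1.6 -1.1  0.1  1.1 -0.5  0.3]
xyz [0.5792 0.1217 0.0399] tilt fwd deg 8.42 res [ 0.1  0.2 -0.3  0.3 -3.3  0.2  4.   0.2 -0.4 -0.1  0.4 -0.   1.2 -0.3
 -0.7 -0.3]
xyz [0.5759 0.1303 0.0307] tilt fwd deg 8.87 res [-0.5 -0.1  0.2  0.9 -0.7 -0.7 -0.1 -1.3  1.1  0.6  0.1  0.5]
```

Run:
```python
from h import *
C=load()
tcp=np.array([.5497,.116,.1766]); rot=[180,0,12.55]
print(wray(C,tcp,rot,np.array([(192,158),(449,158),(325,165)])/1.5,.016).round(4))
p=[.5396,.1557,np.radians(12.56)]
print(place(p,[[.066,.084,0],[.066,-.084,0],[.063,0,0],[0,-.0405,0]]).round(4))
```

```text
[[0.5829 0.25   0.016 ]
 [0.6191 0.088  0.016 ]
 [0.5973 0.1654 0.016 ]]
[[0.5858 0.252  0.    ]
 [0.6223 0.0881 0.    ]
 [0.6011 0.1694 0.    ]
 [0.5484 0.1162 0.    ]]
```

Call:
servo_tool --pt "3 -0.45 0 0 0" --pt "3 -0.5 0 0 0" --pt "3 0 0 0.6 0" --pt "3 0 0 0.8 0" --pt "3 0 0 0.6 0" --pt "3 0 0 0.3 0" --pt "3 0 0 0.2 0" --pt "3 0 0 0 0" --squeeze 12

```text
time_s: 19.18
tcp_pos: [0.5404, 0.1139, 0.1515]
eef_rot: [180.0, 0.0, 12.5]
contact_force: [-0.7, 0.7, -5.1]
gripper_width: 0.0397
```

Call:
servo_tool --pt "3 0 0 0.15 0" --pt "3 0 0 0.15 0" --pt "3 0 0 0.1 0" --pt "3 0 0 0 0"

```text
time_s: 19.68
tcp_pos: [0.5428, 0.1147, 0.15]
eef_rot: [-180.0, -0.3, 12.6]
contact_force: [1.7, 0.3, 7.8]
gripper_width: 0.0399
```

```bash
cat > look2.py <<'E'
import sys
from plant import r
import cv2
s=r.get_state(); print(s["time_s"],s["tcp_pos"],s["eef_rot"],s["contact_force"],s["gripper_width"],s["moment"])
a=[]
for n,(x,y) in (("side",(210,80)),("scene",(220,70))):
    im=r.capture(n)[:,:,::-1]
    a.append(cv2.convertScaleAbs(cv2.resize(im[y:y+130,x:x+100],None,fx=4,fy=4,interpolation=2),alpha=1.6))
cv2.imwrite(f"pics/c{sys.argv[1]}.png",cv2.hconcat(a))
im=r.capture("wrist"); cv2.imwrite(f"pics/w{sys.argv[1]}.png",cv2.resize(im[:,:,::-1],(768,576)))
E
python3 look2.py 13
```

```text
19.675 [0.54276545 0.11467357 0.15001136] [-179.99108227   -0.3202509    12.61408739] [1.73075522 0.33280126 7.76842603] 0.03991502621749959 [-0.24342016 -0.33436393  0.06079421]
```

View pics/c13.png

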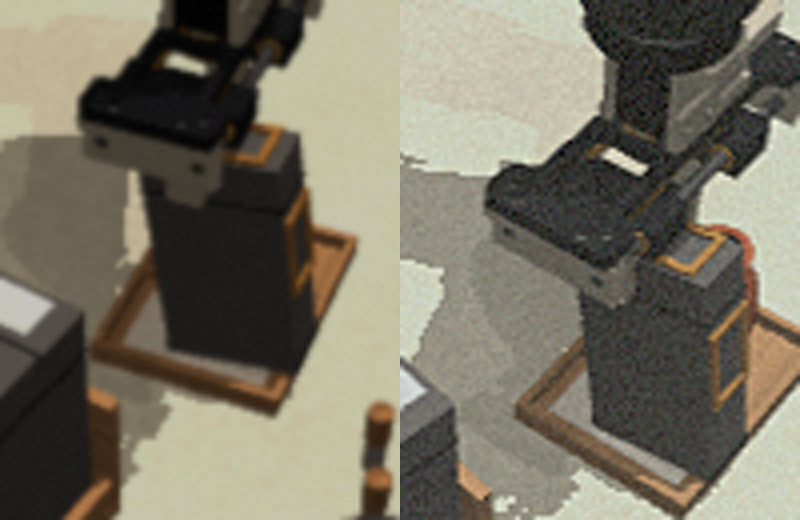

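View pics/w13.png

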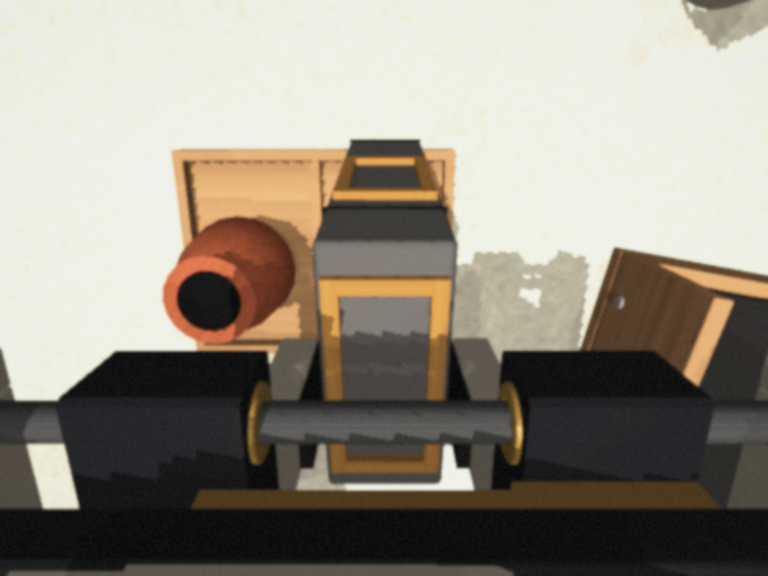

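Run:
```python
from fit import *
C=load()
w=[((46,20,0),(350,141)),((46,-20,0),(420,141)),((46,20,165),(316,240)),((46,-20,165),(455,240)),((36,18,168),(320,279)),((36,-18,168),(452,279)),((-36,18,168),(330,472)),((-36,-18,168),(440,472))]
a=(C,np.array([.5428,.1147,.1500]),[180,-.32,12.6],np.radians(12.55))
s=[((-46,-20,0),(210+170/4,80+347/4)),((46,-20,0),(210+297/4,80+370/4)),((46,20,165),(210+303/4,80+132/4))]
run(*a,w,[],[]); run(*a,w,s,[])
tcp=a[1]
W=wray(C,tcp,a[2],np.array([(174,152),(455,152)])/1.5,.016); print(W.round(4))
```

```text
xyz [0.5704 0.12   0.0119] tilt fwd deg 7.87 res [ 0.4  0.  -0.6  0.1 -2.5  0.2  3.2  0.4  0.2 -0.4 -0.2 -0.2  1.2 -0.
 -0.9  0. ]
xyz [0.5705 0.12   0.0121] tilt fwd deg 7.9 res [ 0.3 -0.1 -0.6 -0.1 -2.7  0.1  3.3  0.3  0.1 -0.4 -0.2 -0.3  1.1  0.
 -1.   0.1 -1.3  0.5 -0.4  1.3 -0.6 -0.5]
[[0.5815 0.2501 0.016 ]
 [0.6178 0.088  0.016 ]]
```

The tilt is 7.9° with the front edge resting on the floor. The base is about 25 mm too far back, with its back edge over the tray wall. I'll lift slightly, move 25 mm toward the robot, then pivot it upright about its front edge.

Call:
servo_tool --pt "3 0 0 -0.4 0" --pt "3 0 0 -0.4 0" --pt "3 -0.9 0 0 0" --pt "3 -0.9 0 0 0" --pt "3 -0.7 0 0 0" --pt "3 0 0 0.4 0" --pt "3 0 0 0.25 0" --pt "3 0 0 0 0"

```text
time_s: 20.82
tcp_pos: [0.5171, 0.1089, 0.1498]
eef_rot: [180.0, -0.1, 12.6]
contact_force: [1.6, -0.8, 1.9]
gripper_width: 0.04
```

Call:
servo_tool --pt "3 0.3 0 0 0" --pt "3 0.3 0 0.05 0" --pt "3 0.3 0 0.05 0" --pt "3 0.3 0 0.05 0" --pt "3 0.3 0 0.1 0" --pt "3 0.3 0 0.1 0" --pt "3 0.2 0 0.1 0" --pt "3 0 0 0 0"

```text
time_s: 21.82
tcp_pos: [0.5368, 0.1132, 0.1456]
eef_rot: [180.0, -0.1, 12.6]
contact_force: [0.5, 1.0, 9.4]
gripper_width: 0.0397
```

```bash
python3 look2.py 14
```

```text
21.825 [0.53680148 0.11321847 0.14559227] [ 1.79999615e+02 -1.37565969e-01  1.25758819e+01] [0.52258262 1.02717562 9.39395681] 0.03973314326058986 [-0.11654914 -0.4310644  -0.02732581]
```

View pics/c14.png

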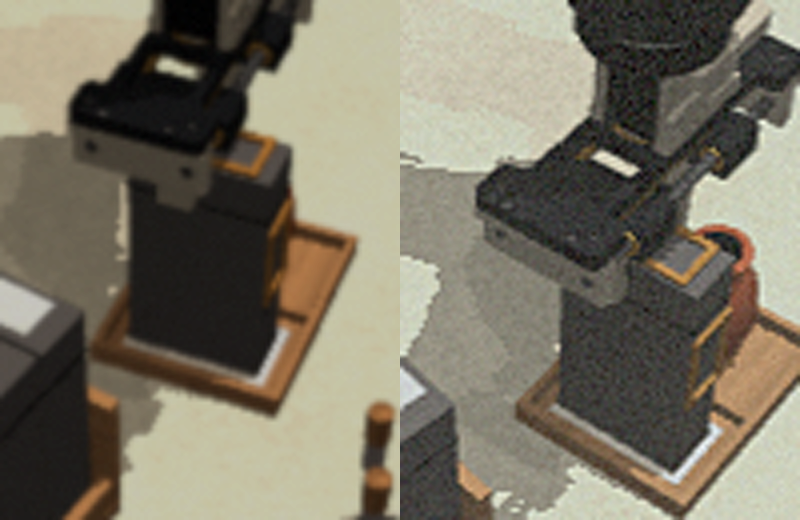

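View pics/w14.png

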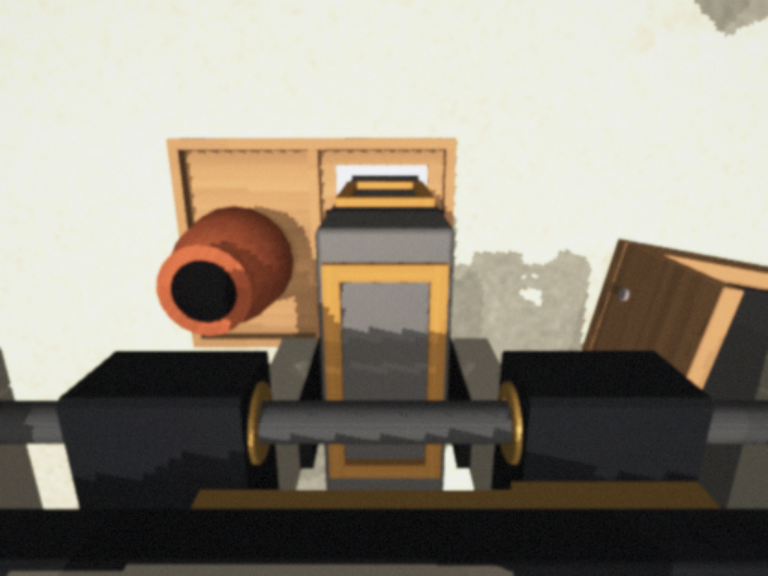

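Run:
```python
from fit import *
C=load()
w=[((46,20,0),(353,178)),((46,-20,0),(419,178)),((46,20,165),(318,227)),((46,-20,165),(453,227)),((36,18,168),(321,264)),((36,-18,168),(451,264)),((-36,18,168),(328,478)),((-36,-18,168),(442,478))]
a=(C,np.array([.5368,.1132,.1456]),[180,-.14,12.58],np.radians(12.55))
s=[((-46,-20,0),(210+132/4,80+336/4)),((46,-20,0),(210+262/4,80+375/4)),((46,20,165),(210+292/4,80+147/4))]
run(*a,w,[],[]); run(*a,w,s,[])
print(wray(C,a[1],a[2],np.array([(337,167),(428,167)])/1.5,.006).round(4))
print(wray(C,a[1],a[2],np.array([(167,140),(457,140)])/1.5,.016).round(4))
```

```text
xyz [0.5421 0.1134 0.006 ] tilt fwd deg -0.79 res [-0.5  0.  -1.   0.1 -1.6 -0.1  2.7  0.   1.1 -0.1 -0.7 -0.   1.5  0.1
 -0.6  0.1]
xyz [0.5423 0.1135 0.0061] tilt fwd deg -0.71 res [-0.5 -0.2 -1.  -0.2 -1.7 -0.1  2.7  0.   1.  -0.1 -0.7  0.   1.5  0.
 -0.7  0.1 -1.9  0.1 -2.3  0.3  0.3 -0.8]
[[0.5871 0.1533 0.006 ]
 [0.5992 0.0993 0.006 ]]
[[0.5816 0.2511 0.016 ]
 [0.6182 0.0877 0.016 ]]
```

Upright within 1°, base at floor height, and centred within about 3 mm of the slip. I'll release gently.

Call:
servo_tool --pt "3 0 0 -0.1 0" --pt "3 0 0 0 0" --pt "4.4 0 0 0 0" --pt "5 0 0 0 0" --pt "6 0 0 0 0" --pt "7 0 0 0 0" --pt "8 0 0 0 0" --pt "8 0 0 0 0" --squeeze 6

```text
time_s: 22.98
tcp_pos: [0.5354, 0.1128, 0.1455]
eef_rot: [-180.0, 0.0, 12.5]
contact_force: [-0.4, 0.5, -0.2]
gripper_width: 0.0791
```

```bash
python3 look2.py 15
```

```text
22.975 [0.53544548 0.11284381 0.14554824] [-1.79999644e+02  5.15110143e-03  1.25467345e+01] [-0.42846078  0.54686119 -0.22368372] 0.07905425644735327 [-0.0193812  -0.01434658  0.02263015]
```

View pics/w15.png

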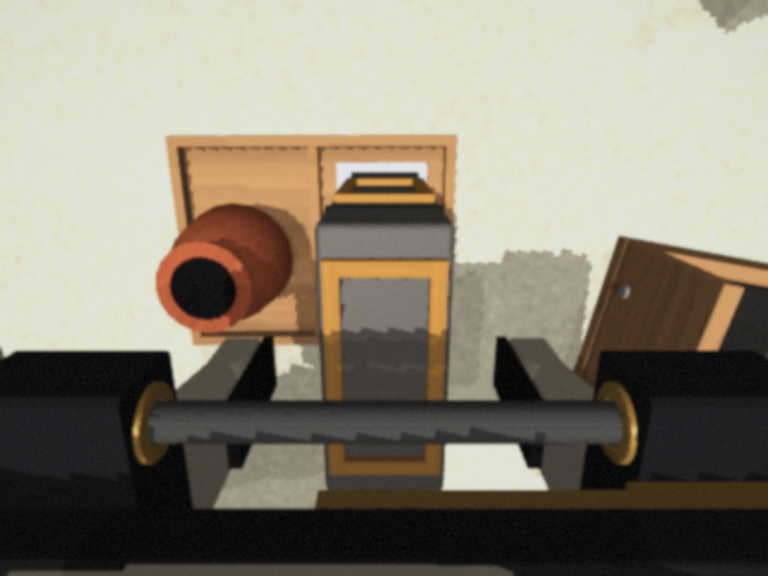

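The case stands released with the fingers clear on both sides. Now I'll retreat straight up.

Call:
servo_tool --pt "8 0 0 -1 0" --pt "8 0 0 -2 0" --pt "8 0 0 -4 0" --pt "8 0 0 -4 0" --pt "8 0 0 -4 0" --pt "8 -5 0 0 0" --pt "8 -5 0 0 0" --pt "8 0 0 0 0"

```text
time_s: 24.12
tcp_pos: [0.4356, 0.0903, 0.2973]
eef_rot: [-179.9, -0.2, 12.6]
contact_force: [1.1, 0.5, 0.7]
gripper_width: 0.0799
```

Run:
```python
from plant import r
import cv2
s=r.get_state(); print(s["time_s"],s["tcp_pos"],s["eef_rot"],s["contact_force"])
for n in ("side","scene"):
    im=r.capture(n)[70:290,90:350,::-1]; cv2.imwrite(f"pics/{n}16.png",cv2.convertScaleAbs(cv2.resize(im,None,fx=2.7,fy=2.7,interpolation=2),alpha=1.6))
```

```text
24.125 [0.4356349  0.09025929 0.29732246] [-1.79908503e+02 -1.68086103e-01  1.25949826e+01] [1.0724858  0.5104318  0.70258039]
```

View pics/side16.png

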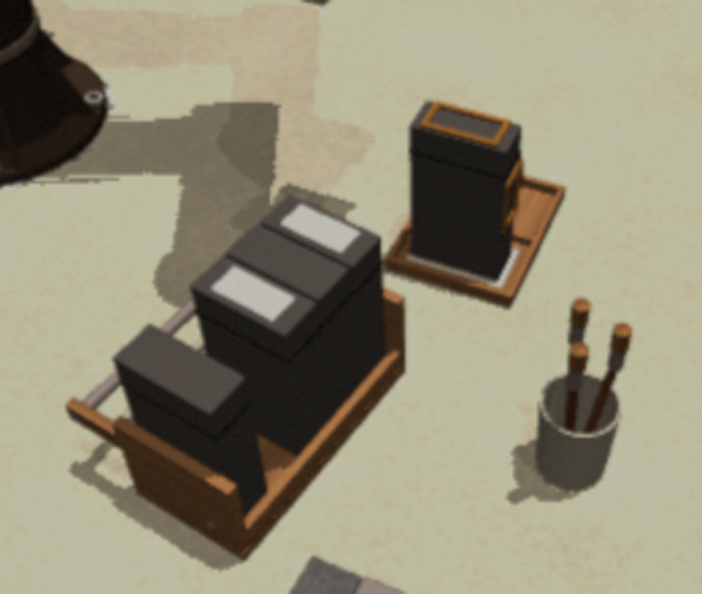

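View pics/scene16.png

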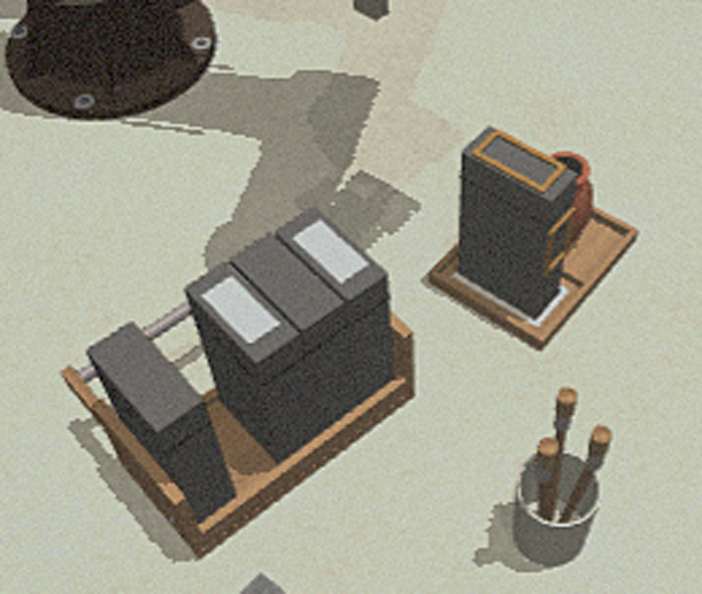

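```bash
python3 -c "
from plant import r
print(r.close_job())"
```

```text
the job is handed in; nothing more can be done
None
```

The framed case now stands upright and released on the slip in the free bay. I handed the job in at about 24 s of the 64 s allowed; the hand-in gives no verdict.

**What I did:**
- I pulled the case forward from behind by its top with closed fingers until it leaned on the rail, at about 38–40°.
- I gripped it across its 40 mm width near the top and lifted it straight up, out of the rack.
- Over the tray I eased the grip from 30 N to 11 N, and the case swung to about 8° from upright while still held.
- My first touchdown on the tray was about 25 mm too far back. I raised it slightly, moved it toward the robot, then turned it upright about its front edge.

**Last checks:**
- **Case:** just before release, a fit to the wrist and side images gave under 1° of tilt, the base on the bay floor, and the centre about 3 mm from the slip's centre. I did not repeat the fit after release; the later pictures show it standing straight in the bay.
- **Other things:** the other four cases, the jar and the brush pot look upright and undisturbed. The brush was mostly outside the last pictures, but the arm never went near it.
- **Robot:** the gripper was clear of everything at hand-in.
- **Disagreement:** the wrist camera placed the rack and tray about 3 mm closer to the robot than the two fixed cameras did. That is close to the stated calibration error, and I used the wrist values for the placing.

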